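# Check the sprung length gauge against the setting bars

## Task

Check the sprung length gauge against each coloured setting bar on the bench, one at a time and shortest first: lay the bar flat in the gauge's trough with one end against the zero stop and let go of it, pull the slide out until its pointer is level with the bar's far end and hold it there for two full seconds, ease the slide gently back home without letting it snap, then return the bar flat into the tray of its own colour before you fetch the next. Leave the other things on the bench where they are.

Things in the scene. Friction and masses are not known exactly. Their poses are not given: they have to be found in the camera images.
- slide (a joint): how far the gauge's slide is drawn out, m: 0 = fully home (held there by its spring), grows as it is pulled out, end stop at 0.175. Spring pull about 2 N at home, 8 N at 0.175; it runs back by itself if let go. The gauge is fixed to the bench
- slide_grip (a point): grip of the gauge's slide: upright orange round post, 22 mm diameter, from 34 to 94 mm above the bench; this point is on its axis at the height to grip, 80 mm above the bench. x axis = direction in which the slide is pulled out, z up. The trough's centre line lies 90 mm to the +y side; behind the post (-x) is a yellow housing 52 mm wide, 50 mm high
- pointer (a point): tip of the small orange pointer on the slide, beside the trough, 22 mm above the bench; x axis = pull direction, z up. With the slide home it is level with the face of the zero stop; the slide's travel is therefore the measured length
- zero (a point): zero point of the trough: on its floor (10 mm above the bench), on its centre line, at the face of the zero stop (dark steel block 60 mm wide, 35 mm high, on the -x side). x axis runs along the trough in the pull direction, y across, z up. The trough is 36 mm wide inside, 185 mm long, between two aluminium rails 6 mm thick and 8 mm high, open at its far (+x) end
- red_bar: red setting bar, square rod 90 mm long, 30 x 30 mm section, 200 g (varies), loose; origin at its centre, x axis along its length, either end may go to the stop. May be absent (None)
- yellow_bar: yellow setting bar, square rod 120 mm long, 30 x 30 mm section, 250 g (varies), loose; origin at its centre, x axis along its length, either end may go to the stop. May be absent (None)
- blue_bar: blue setting bar, square rod 150 mm long, 30 x 30 mm section, 300 g (varies), loose; origin at its centre, x axis along its length, either end may go to the stop. May be absent (None)
- red_slot: red-rimmed shallow storage tray (fixed) for the red bar; inside 100 mm long (along its x axis) and 36 mm wide, rim 6 mm thick and 12 mm high above the bench; floor 4 mm above the bench. Origin on the bench under its centre, z up; the bar may lie either way round
- yellow_slot: yellow-rimmed shallow storage tray (fixed) for the yellow bar; inside 130 mm long (along its x axis) and 36 mm wide, rim 6 mm thick and 12 mm high above the bench; floor 4 mm above the bench. Origin on the bench under its centre, z up; the bar may lie either way round
- blue_slot: blue-rimmed shallow storage tray (fixed) for the blue bar; inside 160 mm long (along its x axis) and 36 mm wide, rim 6 mm thick and 12 mm high above the bench; floor 4 mm above the bench. Origin on the bench under its centre, z up; the bar may lie either way round
- hammer: hammer with wooden handle, 260 mm, lying; bystander, leave alone
- wrench: wrench, 180 mm, lying; bystander, leave alone
- tin: blue and white tin, 95 mm tall, standing; bystander, leave alone
- mug: white mug, 90 mm tall, standing; bystander, leave alone
- stub: steel round stub, 44 mm diameter, 60 mm tall, standing; bystander, leave alone
- driver: screwdriver with green handle, 200 mm, lying; bystander, leave alone
- offcut: aluminium offcut 100 x 50 x 20 mm; bystander, leave alone

How it is judged:
By the outcome, as a careful person would: the job done as asked, in the order asked, and still so for the second after the job is handed in, with the robot touching nothing.
Of red_bar, yellow_bar, blue_bar only 2 to 3 are there at a start; the rules pass over those that are not, and their reading is None.
At some moment in a run one of red_bar, yellow_bar, blue_bar may be knocked a few centimetres aside while the robot is not near it.
It also fails if it takes over 210 s, if anything falls off the work surface, if the arm or the gripper's body presses on something with over 40 N, if the wrist force passes 120 N, or if a joint passes its speed limit or range.

## Robot

A 6-joint arm with a two-finger parallel gripper is mounted at the origin on the work surface. World frame = base frame: x ahead of the robot, y to its left, z up, the work surface at z = 0. Lengths are in m, angles in rad, forces in N, time in s.
With the tool pointing down it reaches from about 0.275 to 0.875 m from the base axis. Payload 12.5 kg.
Tool frame: the origin (TCP) lies on the centre line of the jaws, within the pads' length; the fingertips stand r.finger_overhang ahead of it and the grasp point (between the pads) lies 3 mm ahead of it (r.finger_overhang is the distance from the TCP to the fingertips, in m); z points along the fingers, y is the line along which they close (so a half turn about z gives the same grasp; the last joint's range is limited). The gripper opens to 85 mm and grips with 20 to 120 N. Pads are 22 mm wide; open, the fingers measure 114 mm over their backs; the gripper's body (76 mm by 85 mm) begins 54 mm behind the grasp point. The pads swing forward as they close: fully open they stand 13 mm farther back than shut.
Start: joints at [-1.296, 0.351, 1.652, -0, 1.139, -0.085], TCP at [0.194, -0.515, 0.213] pointing down, gripper open.
Joint ranges: [-2.75, 2.75], [-0.79, 2.1], [0.01, 2.65], [-1.57, 4.71], [0.07, 3.14], [-2.87, 2.87]. Speed limits (rad/s): [2.22, 2.22, 2.79, 3.14, 3.14, 3.14].

## Interface

Orientations are given as a unit quaternion [x, y, z, w].
In Python, from cell import r, optics gives the robot as it stands. The module is installed in compiled form; this text tells all that it offers. Calls block until the motion is done:
- r.move_to(position, orientation): joint-space move of the TCP to a pose.
- r.move_linear(position, rot=None, vel=0.15): straight line of the TCP; rot=None keeps the orientation; vel is the mean speed in m/s.
- r.set_joints(angles): joint-space move.
- r.set_gripper(opening, squeeze=None): opening from 0.0 (shut) to 1.0 (fully open); squeeze is the grip in N (None keeps the last); returns when the fingers have stopped.
- r.sleep(seconds).
- r.inverse_kinematics(position, orientation): joint angles nearest the present ones, or None.
- optics.get_image(name): name is "side" or "top" or "wrist"; returns a dict with "pixels" (480x640x3 uint8, red, green, blue), "depth" (480x640 float32, m along the optical axis (not along the pixel's ray), 0 where there is no reading), "fx", "fy", "cx", "cy" (pixels), "D" ([k1, k2, p1, p2, k3] as OpenCV has them; the pictures are not rectified), "camera_from_world" (4x4, takes a point from world to camera coordinates); the wrist camera has in their place "mount" (4x4, takes a point from camera to tool coordinates, whose origin is the TCP and whose axes are the flange's). Camera axes: x right, y down, z forward; pixel columns grow to the right and rows downward; lengths in m; the calibration is good to about 2 mm. A picture is of the moment at which its call begins: read the wrist's pose just before it.
A pose or a line that the arm cannot do raises r.PlanningError and nothing moves.
- r.hand_in(): hands the job in; it is judged then, once.
Readings, each from a call of its own:
- r.current_t(): time.
- r.current_q(): joint angles.
- r.current_qvel(): joint speeds.
- r.current_effort(): joint torques, N m.
- r.current_tool_pos(): TCP position.
- r.current_ee_rot(): TCP orientation.
- r.current_contact_force(): force on the tool from outside, world axes, zero at the start.
- r.current_torque(): the same for the moment, N m.
- r.current_opening(): opening from 0.0 (shut) to 1.0 (fully open).
- r.current_finger_force(): force on a finger pad.
Only numpy, scipy, OpenCV 4.12 (cv2) and the standard library are available. Lean on these libraries where they do the work, as an engineer would, in place of code of your own. Each camera call takes 0.05 s, during which the arm holds its last target. There are 200 camera calls.

## Working session

There is one attempt and no reset: what is moved stays moved. The work goes in short steps, each a Python script; the robot and the scene stay as the last script left them, time stands still between calls to the robot, and variables do not carry over. Pictures are saved under pics/ and viewed, at most 14 in all, crops included, and the job is handed in when it is done.

```bash
mkdir -p pics; python3 - <<'E'
from cell import r,optics
import cv2,numpy as np
for n in("top","side"):
    d=optics.get_image(n); cv2.imwrite(f"pics/{n}0.png",d["pixels"][:,:,::-1]); np.savez(f"{n}0.npz",**d)
    print(n,d["fx"],d["fy"],d["cx"],d["cy"],d["D"],np.round(d["camera_from_world"],4).tolist())
print(r.current_t(),r.finger_overhang,r.current_tool_pos(),r.current_ee_rot(),r.current_opening())
E
```

```text
top 452.32499599071116 452.32499599071116 319.28452384661904 247.36915339102427 [-0.09078032  0.          0.          0.          0.        ] [[0.0256, -0.9997, 0.0014, 0.0036], [-0.9862, -0.0254, -0.1639, 0.5552], [0.1638, 0.0028, -0.9865, 1.0488], [0.0, 0.0, 0.0, 1.0]]
side 592.2667841773991 592.2667841773991 329.46616646199755 249.82462911319357 [0.04845489 0.         0.         0.         0.        ] [[-0.9349, -0.3539, -0.0251, 0.5366], [-0.1668, 0.501, -0.8492, 0.1462], [0.3132, -0.7898, -0.5274, 1.0492], [0.0, 0.0, 0.0, 1.0]]
0.1 0.022 [ 0.1935904  -0.51447929  0.21299524] [ 9.83862256e-01  1.78926754e-01 -3.97670444e-05 -5.26456345e-04] 1.0034564128991883
```

View pics/top0.png

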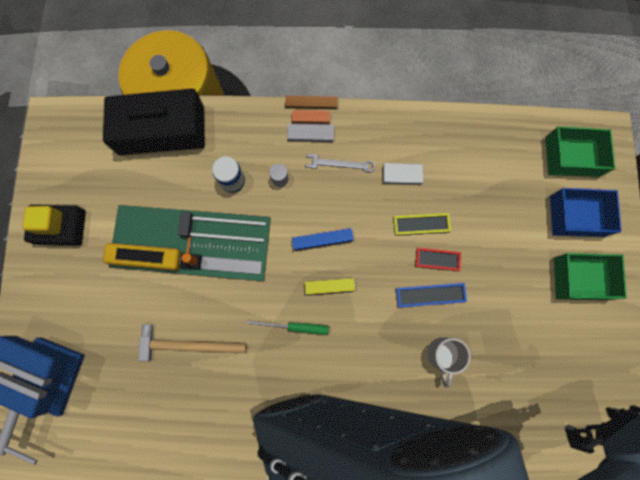

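View pics/side0.png

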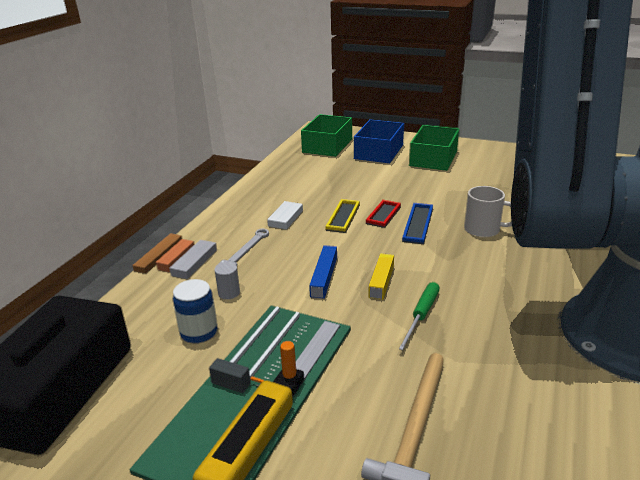

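The yellow bar (330,286) and blue bar (322,239) lie on the bench. The trays are right of centre at (422,224), (438,260) and (431,295). The gauge is on the green plate, with its stop at (185,222), post at (187,258) and pull direction image-right. I see no obvious red bar, but the orange block at (310,117) needs checking.

```bash
cat > h.py <<'E'
from cell import r,optics
import cv2,numpy as np
from scipy.spatial.transform import Rotation as R
def grab(n,save=None):
    p,q=r.current_tool_pos(),r.current_ee_rot()
    d=dict(optics.get_image(n))
    if n=="wrist":
        T=np.eye(4);T[:3,:3]=R.from_quat(q).as_matrix();T[:3,3]=p
        d["wc"]=T@d["mount"]
    else: d["wc"]=np.linalg.inv(d["camera_from_world"])
    if save: cv2.imwrite(save,d["pixels"][:,:,::-1])
    return d
def rays(d,uv):
    K=np.array([[d["fx"],0,d["cx"]],[0,d["fy"],d["cy"]],[0,0,1]])
    u=cv2.undistortPoints(np.asarray(uv,float).reshape(-1,1,2),K,np.asarray(d["D"],float))[:,0]
    return np.c_[u,np.ones(len(u))]
def onplane(d,uv,z):
    v=rays(d,uv)@d["wc"][:3,:3].T; o=d["wc"][:3,3]
    return o+v*((z-o[2])/v[:,2])[:,None]
def cloud(d):
    h,w=d["depth"].shape; g=np.stack(np.meshgrid(np.arange(w),np.arange(h)),-1).reshape(-1,2)
    P=rays(d,g)*d["depth"].reshape(-1,1)
    return (P@d["wc"][:3,:3].T+d["wc"][:3,3]).reshape(h,w,3)
HUE=dict(red=[(0,6),(174,180)],yellow=[(24,34)],blue=[(105,125)],orange=[(7,17)])
def cmask(d,c,smin=150,vmin=60):
    hsv=cv2.cvtColor(d["pixels"],cv2.COLOR_RGB2HSV);m=np.zeros(hsv.shape[:2],np.uint8)
    for a,b in HUE[c]: m|=cv2.inRange(hsv,(a,smin,vmin),(b,255,255))
    return m
def blobs(d,m,z,amin=40):
    """outer contours -> min-area rectangles on plane z: (centre,L,W,yaw,pixel)"""
    out=[]
    for c in cv2.findContours(m,cv2.RETR_EXTERNAL,cv2.CHAIN_APPROX_NONE)[0]:
        if cv2.contourArea(c)<amin: continue
        P=onplane(d,c[:,0],z)[:,:2]
        (cx,cy),(a,b),t=cv2.minAreaRect((P*1000).astype(np.float32))
        if a<b: a,b,t=b,a,t+90
        out.append((np.array([cx,cy])/1000,a,b,(np.radians(t)+np.pi/2)%np.pi-np.pi/2,c[:,0].mean(0).round()))
    return out
def show(bl,tag=""):
    for c,a,b,t,p in bl: print(tag,c.round(4),"L%.0f W%.0f yaw%.1f"%(a,b,np.degrees(t)),p)
E
python3 - <<'E'
from h import *
d=grab("top"); P=cloud(d)
for c in("red","yellow","blue","orange"):
    m=cmask(d,c,120)
    show(blobs(d,m,0.012),c+" z12")
    m2=m&((P[...,2]>.022)&(P[...,2]<.04)).astype(np.uint8)*255
    show(blobs(d,m2,0.03),c+" z30")
for u,v in((310,117),(187,258),(438,250),(185,222),(230,216),(230,236),(330,286),(250,215),(240,222)): print(u,v,d["pixels"][v,u],P[v,u].round(3))
E
```

```text
red z12 [ 0.5393 -0.2803] L112 W48 yaw85.6 [438. 259.]
yellow z12 [ 0.4652 -0.009 ] L124 W34 yaw-84.2 [329. 286.]
yellow z12 [ 0.6288 -0.2402] L145 W51 yaw-85.2 [422. 223.]
yellow z12 [0.6173 0.7466] L107 W75 yaw89.4 [ 42. 220.]
yellow z12 [1.0005 0.3572] L55 W27 yaw-18.3 [198.  85.]
yellow z30 [ 0.4634 -0.0094] L120 W30 yaw-84.2 [330. 286.]
blue z12 [0.1518 0.7628] L117 W47 yaw74.2 [ 18. 401.]
blue z12 [0.2193 0.6855] L161 W130 yaw-16.2 [ 61. 372.]
blue z12 [0.2618 0.7537] L164 W58 yaw72.9 [ 25. 357.]
blue z12 [ 0.449  -0.2611] L170 W45 yaw-84.4 [431. 295.]
blue z12 [0.5819 0.0111] L149 W31 yaw-79.3 [322. 239.]
blue z12 [ 0.6763 -0.6927] L162 W119 yaw-88.3 [590. 211.]
blue z30 [0.222  0.6754] L157 W128 yaw-17.0 [ 61. 372.]
blue z30 [0.5787 0.0111] L147 W30 yaw-79.3 [322. 239.]
orange z12 [0.5407 0.3503] L71 W36 yaw19.8 [188. 252.]
orange z12 [0.9134 0.0515] L100 W37 yaw-88.7 [310. 116.]
orange z12 [0.9531 0.05  ] L139 W33 yaw89.8 [311. 102.]
310 117 [185 110  75] [0.906 0.051 0.019]
187 258 [186 118  44] [0.514 0.324 0.094]
438 250 [184  83  64] [ 0.561 -0.28   0.014]
185 222 [63 70 72] [0.609 0.35  0.047]
230 216 [56 98 80] [0.635 0.246 0.011]
230 236 [152 161 160] [0.583 0.242 0.016]
330 286 [186 189  59] [ 0.463 -0.01   0.031]
250 215 [102 111  82] [0.639 0.196 0.01 ]
240 222 [171 172 169] [0.62  0.219 0.015]
```

```bash
cat >> h.py <<'E'
def quat(yaw): return (R.from_euler("z",yaw)*R.from_quat([1,0,0,0])).as_quat()
def best(pos,yaw):
    """tool-down orientation, tool x along yaw or yaw+pi, whichever keeps joint 6 nearer its middle"""
    o=[(abs(q[5]),quat(y)) for y in(yaw,yaw+np.pi) if (q:=r.inverse_kinematics(pos,quat(y))) is not None]
    return min(o,key=lambda t:t[0])[1]
def over(x,y,z,yaw):
    q=best([x,y,z],yaw); r.move_to([x,y,z],q); return q
E
python3 - <<'E'
from h import *
import pickle
for n,(x,y) in dict(gauge=(.55,.26),tray=(.53,-.22),bars=(.52,0.0)).items():
    over(x,y,.42,np.pi/2); r.sleep(.3)
    d=grab("wrist",f"pics/w_{n}.png"); pickle.dump(d,open(n+".pkl","wb"))
    print(n,r.current_t(),d["wc"].round(3).tolist(),onplane(d,[[0,0],[639,479],[320,240]],0).round(3).tolist())
E
python3 -c "
import cv2,numpy as np
a=[cv2.imread(f'pics/w_{n}.png') for n in('gauge','tray')]
cv2.imwrite('pics/c1.png',a[0])
cv2.imwrite('pics/c2.png',a[1])"
```

```text
gauge 3.575 [[1.0, -0.001, 0.0, 0.55], [-0.0, -0.951, -0.31, 0.34], [0.0, 0.31, -0.951, 0.58], [0.0, 0.0, 0.0, 1.0]] [[0.137, 0.47, 0.0], [1.17, -0.349, 0.0], [0.551, 0.141, 0.0]]
tray 5.675 [[1.0, 0.0, 0.001, 0.53], [0.001, -0.951, -0.31, -0.14], [0.001, 0.31, -0.951, 0.58], [0.0, 0.0, 0.0, 1.0]] [[0.117, -0.01, 0.0], [1.15, -0.828, 0.0], [0.531, -0.338, 0.0]]
bars 6.9083 [[1.0, -0.001, -0.0, 0.52], [-0.001, -0.951, -0.31, 0.079], [0.0, 0.31, -0.951, 0.58], [0.0, 0.0, 0.0, 1.0]] [[0.107, 0.209, 0.0], [1.139, -0.61, 0.0], [0.521, -0.119, 0.0]]
```

View pics/w_gauge.png

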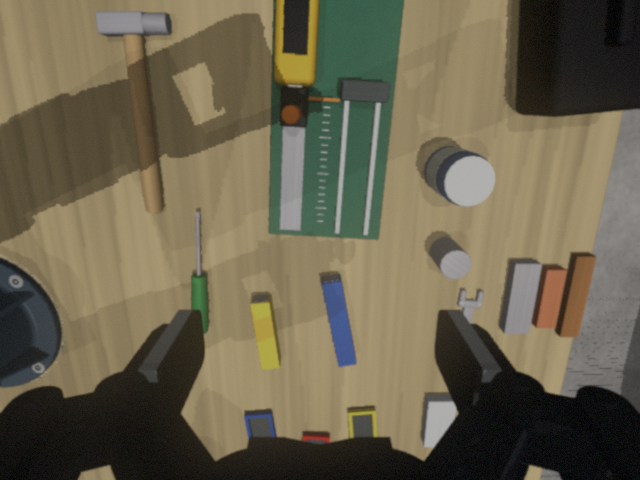

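View pics/w_tray.png

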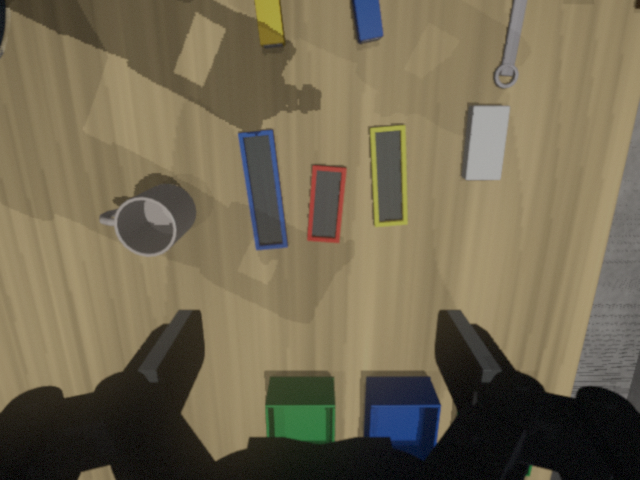

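The wrist view of the gauge shows the stop at (365,91), rails at x≈342 and 375, and the post top at (291,114). The tray view shows the blue tray at (263,190), red at (327,203) and yellow at (388,175).

```bash
python3 - <<'E'
from h import *
import pickle
D={n:pickle.load(open(n+".pkl","rb")) for n in("gauge","tray","bars")}; D["top"]=grab("top")
for n in("tray","bars","top"):
    d=D[n];P=cloud(d)
    for c in("yellow","blue"):
        m=cmask(d,c,110,40)
        show([b for b in blobs(d,m,.012) if 35<b[2]<55 and 120<b[1]<180 and b[0][1]<-.15 ],n+" tray "+c)
        m2=m&((P[...,2]>.024)&(P[...,2]<.04)).astype(np.uint8)*255
        show([b for b in blobs(d,m2,.03) if 22<b[2]<40 and 90<b[1]],n+" bar "+c)
for n in("gauge","top"):
    d=D[n];P=cloud(d);X,Y,Z=P[...,0],P[...,1],P[...,2]
    hsv=cv2.cvtColor(d["pixels"],cv2.COLOR_RGB2HSV)
    box=(X>.57)&(X<.68)&(Y>.12)&(Y<.36)
    m=(box&(Z<.03)&(hsv[...,1]<45)&(hsv[...,2]>110)).astype(np.uint8)*255
    show([b for b in blobs(d,m,.018,10)],n+" rail")
    m=((X>.5)&(X<.7)&(Y>.3)&(Y<.42)&(Z>.038)&(Z<.055)&(hsv[...,2]<110)).astype(np.uint8)*255
    show(blobs(d,m,.045),n+" stop")
    m=(cmask(d,"orange",110,50)&((X>.45)&(X<.6)&(Y>.28)&(Y<.4)&(Z>.085)).astype(np.uint8)*255)
    show(blobs(d,m,.094,20),n+" post")
    m=(cmask(d,"orange",110,40)&((X>.53)&(X<.6)&(Y>.3)&(Y<.4)&(Z<.05)).astype(np.uint8)*255)
    show(blobs(d,m,.022,5),n+" pointer")
E
```

```text
tray tray yellow [ 0.6288 -0.2399] L143 W50 yaw-85.0 [389. 175.]
tray tray blue [ 0.4504 -0.2614] L170 W47 yaw-84.4 [263. 189.]
tray bar blue [ 0.7144 -0.6818] L109 W28 yaw76.7 [425. 436.]
bars tray yellow [ 0.629  -0.2393] L146 W50 yaw-85.1 [388. 312.]
bars bar yellow [ 0.4651 -0.009 ] L120 W30 yaw-84.0 [278. 166.]
bars tray blue [ 0.4502 -0.2606] L170 W46 yaw-84.2 [276. 324.]
bars bar blue [0.5805 0.0121] L147 W28 yaw-79.1 [364. 153.]
top tray yellow [ 0.6299 -0.2527] L122 W52 yaw-84.8 [429. 223.]
top tray blue [ 0.449  -0.2607] L171 W45 yaw-84.5 [431. 295.]
gauge rail [0.6231 0.2475] L185 W9 yaw86.6 [372. 169.]
gauge rail [0.5809 0.2504] L185 W9 yaw86.7 [342. 167.]
gauge stop [0.6081 0.3546] L60 W25 yaw-3.3 [365.  91.]
gauge stop [0.5206 0.4089] L29 W24 yaw-0.5 [295.  43.]
gauge post [0.5166 0.3274] L21 W20 yaw43.5 [290. 114.]
gauge pointer [0.5551 0.3453] L42 W5 yaw-2.3 [323.  99.]
top rail [0.5807 0.2565] L175 W11 yaw86.5 [225. 237.]
top rail [0.6224 0.2538] L176 W11 yaw86.7 [227. 220.]
top stop [0.5211 0.411 ] L26 W23 yaw-2.4 [158. 257.]
top stop [0.607  0.3523] L61 W28 yaw-3.5 [184. 223.]
top post [0.5146 0.3246] L22 W20 yaw47.9 [187. 258.]
top pointer [0.5552 0.3494] L43 W20 yaw1.5 [188. 247.]
```

```bash
cat >> h.py <<'E'
LEN=dict(yellow=.120,blue=.150)
TRAY=dict(yellow=(.6289,-.2398,np.radians(-85.0)),blue=(.4500,-.2610,np.radians(-84.4)))
A=np.radians(86.65); PULL=-np.array([np.cos(A),np.sin(A),0])
ZERO=np.array([.6073,.3417,.010]); POST=np.array([.516,.3266,.083])
G=.034      # TCP above the bar's underside when gripping it
def force(): return np.mean([(r.sleep(.01),r.current_contact_force())[1] for _ in range(5)],0)
def guarded(target,step,stop,vel=.05):
    """straight line in small steps; stops when the force against the motion has risen by `stop` N"""
    p=np.array(r.current_tool_pos()); u=np.array(target)-p; n=np.linalg.norm(u); u/=n; f0=force()
    for s in np.append(np.arange(step,n,step),n):
        r.move_linear(p+u*s,vel=vel)
        rise=-(force()-f0)@u
        if rise>stop: return s,rise,True
    return n,rise,False
def find(c,view=(.52,0.0),name=None):
    over(*view,.42,np.pi/2); r.sleep(.3); d=grab("wrist",name); P=cloud(d)
    m=cmask(d,c,110,40)&((P[...,2]>.024)&(P[...,2]<.045)).astype(np.uint8)*255
    b=[b for b in blobs(d,m,.03) if abs(b[1]-LEN[c]*1000)<12 and 22<b[2]<40]
    show(b,c); assert len(b)==1; return b[0][0],b[0][3]
def pick(xy,yaw,bottom):
    over(*xy,.20,yaw); r.set_gripper(.75); z=bottom+G
    r.move_linear([*xy,z+.025]); print("down",guarded([*xy,z],.005,8))
    r.set_gripper(0,60); r.sleep(.2); print("opening",r.current_opening(),"pad",r.current_finger_force())
    r.move_linear([*xy,.20])
def lower(xy,yaw,bottom):
    over(*xy,.20,yaw); z=bottom+G+.001
    r.move_linear([*xy,z+.02]); print("lower",guarded([*xy,z],.004,6))
def release():
    p=r.current_tool_pos(); r.set_gripper(.75); r.sleep(.2); r.move_linear([p[0],p[1],.20])
E
cat > load.py <<'E'
from h import *
import sys
c=sys.argv[1]
xy,yaw=find(c); pick(xy,yaw,0)
lower((ZERO+PULL*(LEN[c]/2+.006))[:2],A,.010)
p=np.array(r.current_tool_pos())
print("push",guarded(p-PULL*.012,.001,5,.03),r.current_t())
release()
E
python3 - <<'E'
from h import *
import pickle
d=pickle.load(open("gauge.pkl","rb"));print("tin",onplane(d,[[462,180],[455,262]],.095).round(3))
E
python3 load.py yellow
```

```text
tin [[0.724 0.251 0.095]
 [0.726 0.144 0.095]]
yellow [ 0.4651 -0.0086] L120 W30 yaw-84.1 [279. 168.]
down (np.float64(0.025636326151985595), np.float64(-0.41190339795349146), False)
opening -0.0004757015378121982 pad 0.0
lower (np.float64(0.021096810921190833), np.float64(0.40329317793752284), False)
push (np.float64(0.012000000000000025), np.float64(-0.1981093815446515), False) 21.6667
```

```bash
python3 - <<'E'
from h import *
over(.52,0,.42,np.pi/2); r.sleep(.3); d=grab("wrist","pics/w3.png")
print(r.current_tool_pos(),r.current_opening(), R.from_quat(r.current_ee_rot()).as_matrix().round(2).tolist())
for c in("yellow","blue"): show([b for b in blobs(d,cmask(d,c,110,40),.03) if b[2]<60],c)
E
```

```text
[5.20107603e-01 2.60680303e-04 4.19735641e-01] 0.7507465891231928 [[-0.0, 1.0, -0.0], [1.0, 0.0, 0.0], [0.0, -0.0, -1.0]]
yellow [ 0.6264 -0.2289] L142 W51 yaw-85.1 [388. 313.]
yellow [ 0.4652 -0.009 ] L120 W32 yaw-84.0 [279. 169.]
blue [ 0.4525 -0.2498] L165 W44 yaw-84.2 [275. 324.]
blue [0.5803 0.012 ] L147 W28 yaw-79.2 [364. 154.]
```

View pics/w3.png

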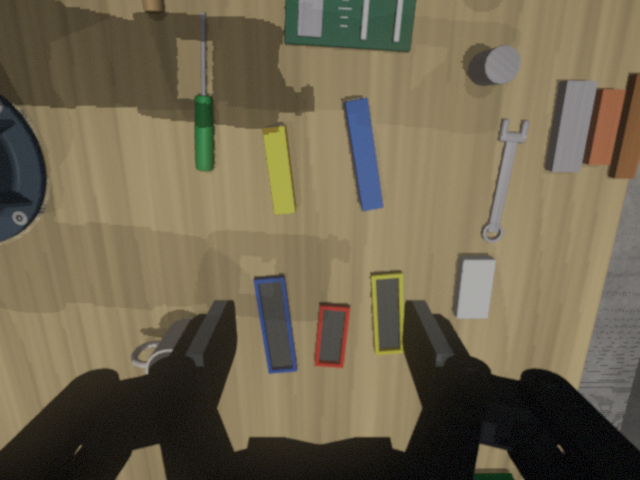

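The yellow bar is still at (279,169), untouched, so the fingers closed on nothing. I'll go back down there and look from the side.

```bash
python3 - <<'E'
from h import *
xy=(.4651,-.0088);over(*xy,.20,np.radians(-84)); r.set_gripper(.75); print(r.current_opening())
r.move_linear([*xy,.060]); print(guarded([*xy,.034],.005,8))
print(r.current_tool_pos(),r.current_contact_force(),R.from_quat(r.current_ee_rot()).as_matrix().round(2).tolist())
d=grab("side"); cv2.imwrite("pics/s4.png",cv2.resize(d["pixels"][150:390,220:540,::-1],None,fx=2.4,fy=2.4))
E
```

```text
0.7463486227146354
(np.float64(0.026656134111873245), np.float64(-0.5667465589450931), False)
[ 0.46507407 -0.0087797   0.03398775] [ 0.08718391 -1.00695996 -1.55059229] [[-0.1, 0.99, -0.0], [0.99, 0.1, 0.0], [0.0, -0.0, -1.0]]
```

View pics/s4.png

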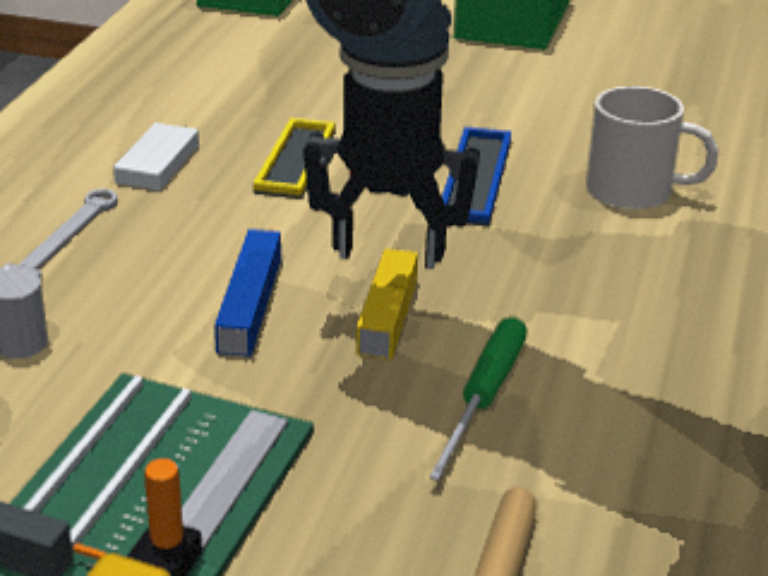

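The fingertips show level with or above the bar's top at (340,255) and (435,265), higher than 12 mm should look. I'll measure their real height from depth.

```bash
python3 - <<'E'
from h import *
d=grab("side"); P=cloud(d)
dark=d["pixels"].max(2)<70
for (u0,u1) in((355,372),(394,408)):
    for v in range(236,264,3):
        s=dark[v,u0:u1]&(d["depth"][v,u0:u1]>0)
        if s.any(): print(v,np.median(P[v,u0:u1][s],0).round(3),s.sum())
print("bar top",P[270,382].round(3),P[285,372].round(3),"bench",P[262,350].round(3))
E
```

```text
236 [0.505 0.008 0.109] 11
239 [0.501 0.007 0.103] 9
242 [0.501 0.003 0.092] 6
245 [0.504 0.001 0.086] 5
248 [0.502 0.003 0.079] 6
251 [0.501 0.005 0.073] 6
254 [0.497 0.003 0.067] 2
257 [0.497 0.006 0.061] 1
236 [0.428 0.001 0.119] 14
239 [ 0.423 -0.     0.112] 11
242 [ 0.422 -0.     0.106] 10
245 [ 0.424 -0.001  0.099] 8
248 [ 0.423 -0.005  0.09 ] 6
251 [ 0.422 -0.005  0.083] 5
254 [ 0.424 -0.003  0.078] 6
257 [ 0.425 -0.006  0.069] 4
260 [ 0.432 -0.     0.064] 1
bar top [ 0.463 -0.005  0.031] [0.466 0.052 0.032] bench [ 0.549 -0.057  0.   ]
```

```bash
cat >> h.py <<'E'
def tipz(zmax=.2):
    """lowest dark points of the gripper seen by the side camera near the TCP"""
    p=np.array(r.current_tool_pos()); d=grab("side"); P=cloud(d)
    s=(d["pixels"].max(2)<75)&(np.abs(P[...,:2]-p[:2]).max(2)<.06)&(P[...,2]>.034)&(P[...,2]<p[2]+.1)
    Q=P[s]; Q=Q[np.argsort(Q[:,2])][:12]; return (Q[:,2]-p[2]).round(4),Q.mean(0).round(3)
E
python3 - <<'E'
from h import *
p=r.current_tool_pos(); r.move_linear([p[0],p[1],.15])
for o in(1,.75,.4,0): r.set_gripper(o); r.sleep(.2); print(o,r.current_opening(),*tipz())
r.set_gripper(.75)
d=grab("wrist"); P=cloud(d); m=cmask(d,"yellow",110,40)
z=P[...,2][(m>0)&(P[...,2]<.06)]; print("wrist z of yellow bar",np.percentile(z,[50,90]), r.current_t())
E
```

```text
1 0.9990789919856019 [0.0328 0.0335 0.0336 0.0336 0.0341 0.0342 0.0349 0.0353 0.0355 0.0357
 0.0357 0.0359] [ 0.471 -0.001  0.185]
0.75 0.7477431245107097 [0.0266 0.0267 0.0268 0.027  0.0275 0.028  0.0284 0.0284 0.0286 0.0294
 0.0294 0.0297] [ 0.464 -0.001  0.178]
0.4 0.4004342128653458 [0.0198 0.0203 0.0213 0.0215 0.0221 0.0225 0.0231 0.0238 0.0242 0.0246
 0.0255 0.0261] [ 0.47  -0.001  0.173]
0 -0.0018720412480168378 [0.0183 0.0202 0.0213 0.0219 0.0223 0.0235 0.0252 0.0254 0.0255 0.0256
 0.0259 0.0262] [0.463 0.001 0.173]
wrist z of yellow bar [0.02993536 0.03086373] 33.6417
```

Reported and real fingertip heights differ by about 4 cm. I'll calibrate by gently touching the bare bench with the jaws set to bar width.

```bash
python3 - <<'E'
from h import *
r.set_gripper(.35)
xy=(.52,-.10); over(*xy,.15,np.radians(-84)); print(r.current_opening())
r.move_linear([*xy,.02]); print(guarded([*xy,-.008],.002,3)); print(r.current_tool_pos())
try: print(guarded([*xy,-.03],.001,3,.02))
except r.PlanningError as e: print("plan",e)
print(r.current_tool_pos(),r.current_contact_force(),r.current_t())
d=grab("side"); cv2.imwrite("pics/s5.png",cv2.resize(d["pixels"][120:360,220:540,::-1],None,fx=2.4,fy=2.4))
r.move_linear([*xy,.15])
E
```

```text
0.35012135126179933
(np.float64(0.02882131497376985), np.float64(-0.3867467868776962), False)
[ 0.51998472 -0.1000069  -0.00800391]
(np.float64(0.011), np.float64(12.767918857821716), True)
[ 0.52009615 -0.10001856 -0.0182258 ] [-4.06768641  0.53396339 13.36038259] 43.2583
```

Contact came at a reported z of −0.0185, so the tips sit 18.5 mm above the reported TCP, a 40 mm tool offset. I'll correct the grasp heights for this and load the bar.

```bash
sed -i 's/^G=.034 .*/G=-.0065     # reported TCP above the bar underside when gripping (tips really stand 18.5 mm above reported TCP)/; s/POST=np.array(\[.516,.3266,.083\])/POST=np.array([.516,.3266,.0425])/; s/\.20,yaw)/.13,yaw)/; s/,\.20\])/,.13])/' h.py; grep -n "\.13" h.py; cat > load.py <<'E'
from h import *
import sys
c=sys.argv[1]
xy,yaw=find(c); pick(xy,yaw,0)
if r.current_opening()<.2: sys.exit("not gripped")
lower((ZERO+PULL*(LEN[c]/2+.006))[:2],A,.010)
p=np.array(r.current_tool_pos())
print("push",guarded(p-PULL*.012,.001,5,.03),r.current_t())
release()
d=grab("wrist",f"pics/load_{c}.png")
print(r.current_t())
E
python3 load.py yellow
```

```text
68:    over(*xy,.13,yaw); r.set_gripper(.75); z=bottom+G
71:    r.move_linear([*xy,.13])
73:    over(*xy,.13,yaw); z=bottom+G+.001
76:    p=r.current_tool_pos(); r.set_gripper(.75); r.sleep(.2); r.move_linear([p[0],p[1],.13])
yellow [ 0.4651 -0.0086] L120 W30 yaw-84.1 [279. 167.]
down (np.float64(0.02558621787883532), np.float64(-0.20199889363416992), False)
opening 0.3371283196086929 pad 60.58103621006012
lower (np.float64(0.02109010475735126), np.float64(-0.19559016168431026), False)
push (np.float64(0.008), np.float64(10.741182859846731), True) 58.175
59.8417
```

View pics/load_yellow.png

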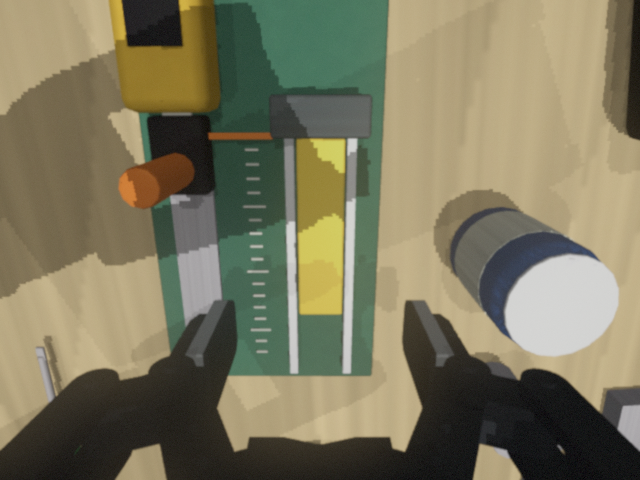

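The yellow bar is seated in the trough against the stop: it starts at row 138 and ends at row 315. Next is the slide.

```bash
cat > measure.py <<'E'
from h import *
import sys
c=sys.argv[1]; L=LEN[c]
over(*POST[:2],.13,A-np.pi/2); r.set_gripper(.75)
r.move_linear([*POST[:2],POST[2]+.03]); print("down",guarded(POST,.01,6))
r.set_gripper(0,70); r.sleep(.2); print("grip",r.current_opening(),"F.pull",force()@PULL)
p=np.array(r.current_tool_pos()); print("home",guarded(p-PULL*.004,.0005,4,.02))
home=np.array(r.current_tool_pos()); home[2]=POST[2]; print("home-POST along",(home-POST)@PULL,"F",force()@PULL)
r.move_linear(home+PULL*L,vel=.04); r.sleep(.2)
e=L-(np.array(r.current_tool_pos())-home)@PULL; print("err",e,"F",force()@PULL)
if abs(e)>.0004: r.move_linear(home+PULL*(L+e),vel=.02)
t=r.current_t(); d=grab("side",f"pics/meas_{c}.png"); g=grab("top",f"pics/measT_{c}.png"); r.sleep(2.8)
print("travel",(np.array(r.current_tool_pos())-home)@PULL,"held",r.current_t()-t)
cv2.imwrite(f"pics/mz_{c}.png",cv2.resize(d["pixels"][290:450,180:380,::-1],None,fx=3.7,fy=3.7))
r.move_linear(home+PULL*.01,vel=.04); r.move_linear(home,vel=.01); r.sleep(.3)
p=np.array(r.current_tool_pos()); print("home?",(p-home)@PULL,"F",force()@PULL)
r.set_gripper(.75); r.sleep(.2); r.move_linear([p[0],p[1],.13]); print(r.current_t())
E
python3 measure.py yellow
```

```text
down (np.float64(0.030462083299673433), np.float64(0.4888511487925469), False)
grip 0.23573299948865942 F.pull -2.4373843594079116
home (np.float64(0.0005), np.float64(4.205862994652952), True)
home-POST along -0.0003533906744837913 F 2.158627935861518
err -0.00010620456124850464 F -6.556629107063082
travel 0.1201183550765803 held 2.8999999999999915
home? 0.0004578104328356146 F -2.666780948599132
76.6
```

View pics/mz_yellow.png

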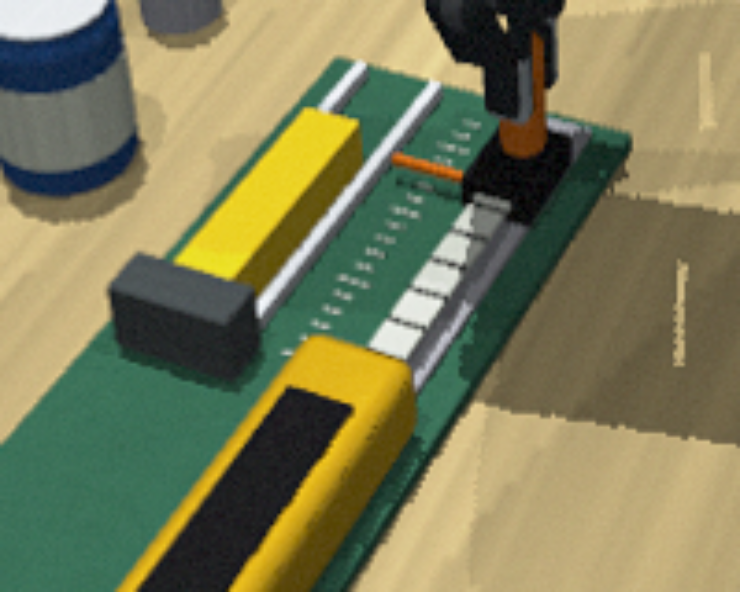

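The pointer tip at (395,158) is level with the bar's far end at (360,125–160), at a travel of 120.1 mm. The slide was eased home. Now I'll return the bar to its tray.

```bash
cat > store.py <<'E'
from h import *
import sys
c=sys.argv[1]
over(.58,.30,.30,np.pi/2); r.sleep(.3); d=grab("wrist"); P=cloud(d)
m=cmask(d,c,110,40)&((P[...,0]>.56)&(P[...,0]<.65)&(P[...,2]>.025)&(P[...,2]<.05)).astype(np.uint8)*255
b=blobs(d,m,.04,200); show(b,"in trough"); e=(ZERO+PULL*LEN[c]/2)[:2]; print("expect",e.round(4))
assert len(b)==1 and np.linalg.norm(b[0][0]-e)<.006
pick(e,A,.010)
if r.current_opening()<.2: sys.exit("not gripped")
x,y,yaw=TRAY[c]; lower((x,y),yaw,.004); release()
over(.53,-.18,.40,np.pi/2); r.sleep(.3); d=grab("wrist",f"pics/stored_{c}.png"); P=cloud(d)
m=cmask(d,c,110,40)&((P[...,2]>.022)&(P[...,2]<.05)).astype(np.uint8)*255
show([b for b in blobs(d,m,.034,200) if b[2]<45],"stored"); print("tray",TRAY[c],r.current_t())
E
python3 store.py yellow
```

```text
in trough [0.6034 0.2823] L120 W30 yaw86.6 [342. 196.]
expect [0.6038 0.2818]
down (np.float64(0.026056139908387656), np.float64(0.10309629963419333), False)
opening 0.3353988457749421 pad 61.287492513656616
lower (np.float64(0.021059855038188066), np.float64(-0.6045596200183557), False)
stored [ 0.6283 -0.2393] L121 W31 yaw-85.0 [392. 210.]
tray (0.6289, -0.2398, np.float64(-1.4835298641951802)) 91.1083
```

View pics/stored_yellow.png

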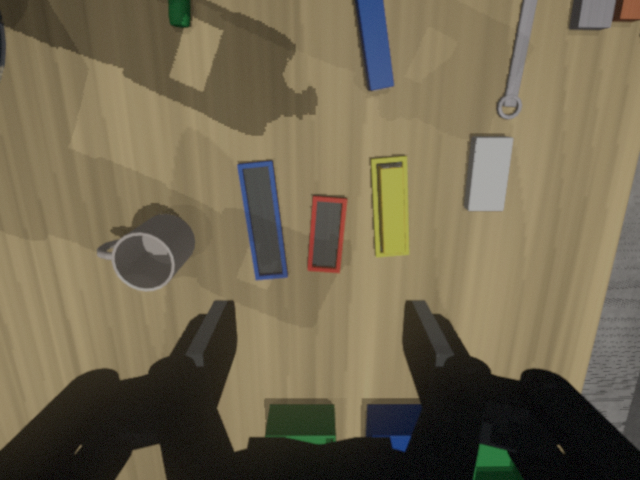

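The yellow bar lies flat in its tray at (392,210). Next is the blue bar.

```bash
python3 load.py blue
```

```text
blue [ 0.593 -0.008] L146 W28 yaw-79.1 [372. 167.]
down (np.float64(0.025845969318402003), np.float64(-0.05235841954416231), False)
opening 0.3377106606371773 pad 60.58987498283386
lower (np.float64(0.02102569490537522), np.float64(-0.20825980981487105), False)
push (np.float64(0.008), np.float64(7.251481332146507), True) 104.0
105.6667
```

View pics/load_blue.png

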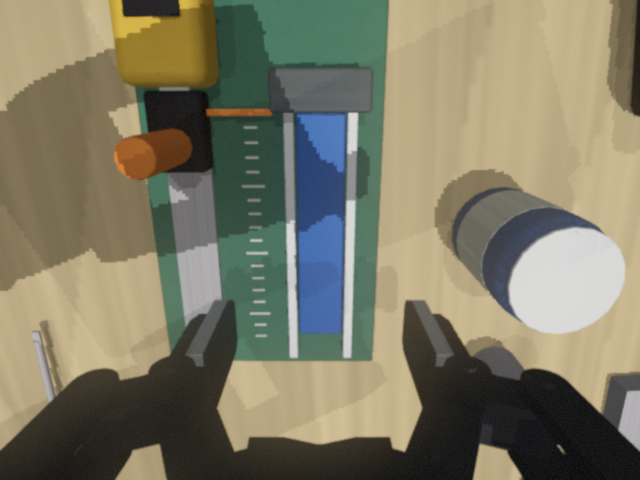

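The blue bar had been knocked aside and was found again. It is now seated against the stop, from row 113 to row 333.

```bash
python3 measure.py blue
```

```text
down (np.float64(0.030452721784654063), np.float64(0.11995381387352838), False)
grip 0.2400715672401291 F.pull -2.2355666573390978
home (np.float64(0.001), np.float64(7.257476727119994), True)
home-POST along -0.00042965590392972846 F 4.600958941113303
err 5.541670873634996e-05 F -7.178607603231867
travel 0.1499408341375709 held 2.9000000000000057
home? 0.00039677970571173605 F -2.7168715946523028
124.2083
```

View pics/mz_blue.png

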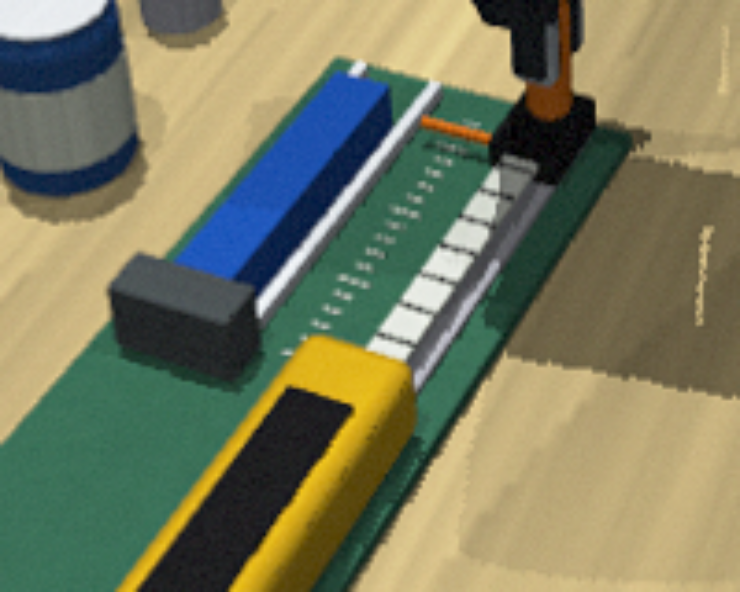

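The pointer at (425,122) is level with the blue bar's end at (390,90–130), at a travel of 149.9 mm. The slide is home again.

```bash
python3 store.py blue; python3 - <<'E'
from h import *
d=grab("wrist"); P=cloud(d)
m=cmask(d,"yellow",110,40)&((P[...,2]>.022)&(P[...,2]<.05)).astype(np.uint8)*255
show(blobs(d,m,.034,200),"yellow")
E
```

```text
in trough [0.6023 0.2673] L149 W29 yaw86.6 [340. 208.]
expect [0.6029 0.2668]
down (np.float64(0.025982077151250976), np.float64(-0.12631635544267056), False)
opening 0.3374687737762352 pad 61.35716199874878
lower (np.float64(0.020739247034535932), np.float64(-0.36718489663167125), False)
stored [ 0.6577 -0.5866] L65 W28 yaw-0.3 [396. 420.]
stored [ 0.4505 -0.2606] L150 W30 yaw-84.4 [261. 224.]
tray (0.45, -0.261, np.float64(-1.4730578886832142)) 138.8167
yellow [ 0.6283 -0.2395] L121 W32 yaw-85.0 [392. 210.]
```

View pics/stored_blue.png

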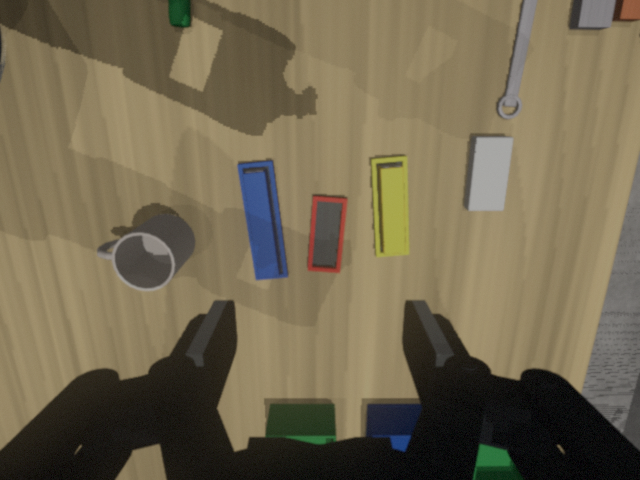

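Both bars lie flat in their own trays, blue at (261,224) and yellow at (392,210), and the red tray is empty because there is no red bar.

```bash
python3 -c "
from cell import r
print(r.hand_in())"
```

```text
the job is handed in; nothing more can be done
None
```

I checked the gauge against the yellow bar (pointer level at 120.1 mm travel), then the blue (149.9 mm), held each 2.9 s, eased the slide home, returned both bars to their trays and handed in at about 139 s; there was no red bar on the bench (reading None).

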